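Make up an objective kit and a mounting kit

TASK

Make up two kits from the stock standing on the desk. Objective kit, in the blue tray: the round black screw case upright in the middle of the white-lined compartment and the blue-banded objective upright in the middle of the black-lined one. Mounting kit, in the yellow tray: the post holder upright in the middle of the white-lined compartment and the short post upright in the middle of the black-lined one; never lay the objective over, and leave the mirror mount and the longer post standing where they are.

Things in the scene. Friction and masses are not known exactly. Their poses are not given: they have to be found in the camera images.
- tray_blue: Blue plastic kitting tray, fixed to the desk (it does not move), open on top, 123 x 94 mm outside and 14 mm high, walls 3 mm thick. Origin at the centre of its underside, z up, x along its length. A wall across the middle divides it into two equal compartments, 57 mm (x) by 88 mm (y) inside, floors 4 mm above the desk: the one lined white has its centre 30 mm from the origin toward +x, the one lined black 30 mm toward -x.
- tray_yellow: Yellow plastic kitting tray, fixed to the desk (it does not move), open on top, 123 x 94 mm outside and 14 mm high, walls 3 mm thick. Origin at the centre of its underside, z up, x along its length. A wall across the middle divides it into two equal compartments, 57 mm (x) by 88 mm (y) inside, floors 4 mm above the desk: the one lined white has its centre 30 mm from the origin toward +x, the one lined black 30 mm toward -x.
- lens_case: Loose black screw case of an objective, closed, round and plain, standing, cap up; 48 mm tall. Origin at the centre of its underside, z up along its axis. The lower part is 36 mm in diameter up to 30 mm above the underside, the ribbed cap above it 38 mm (grip either). About 30 g.
- objective: Loose microscope objective, whitish metal with a blue band, standing on its thread, narrower end up; 44 mm tall. Origin at the centre of its underside, z up along its axis. Round barrel 27.5 mm in diameter from 5 to 30 mm above the underside (grip here), above that a nose tapering from 24 mm; the thread at the foot is 20 mm wide. About 120 g.
- post_holder: Loose black post holder with a bright thumb screw on its side, standing; 50 mm tall. Origin at desk level at the centre of its 47 x 39 mm outline, z up. Its round barrel (24 mm in diameter, 6 to 50 mm above the underside) and round foot (39 mm in diameter, 6 mm high) have their axis 4 mm from the origin toward +x. The thumb screw (16 mm in diameter, centre 38 mm up) sticks out toward -x to 23 mm from the origin. Grip the barrel across y, clear of the thumb screw. About 110 g.
- short_post: Loose plain steel post, 12.6 mm in diameter and 50 mm tall, flat top without stud, standing. Origin at the centre of its underside, z up along its axis. Grip it across anywhere. About 90 g.
- mirror_mount: Loose square black mirror mount with a round mirror on one face and two bright knobs on the other, standing; 48 x 46 mm, 46 mm tall. Not part of any kit: it must stay where it stands. Origin at the centre of its underside.
- long_post: Loose steel post, 12.6 mm in diameter and 75 mm tall plus a thin stud on top (81 mm in all), standing. Not part of any kit: it must stay where it stands. Origin at the centre of its underside.
Not all that is in view belongs to the job. What is shaped like the post_holder but purple is not meant.

How it is judged:
By the outcome, as a careful person would: the job done as asked, in the order asked, and still so for the second after the job is handed in, with the robot touching nothing.
It also fails if it takes over 104 s, if anything falls off the work surface, if the arm or the gripper's body presses on something with over 40 N, if the wrist force passes 120 N, or if a joint passes its speed limit or range.

ROBOT

A 6-joint arm with a two-finger parallel gripper is mounted at the origin on a cart in front of the work surface, level with it; the furniture and walls round the work are solid. World frame = base frame: x ahead of the robot, y to its left, z up, the work surface at z = 0. Lengths are in m, angles in rad, forces in N, time in s.
With the tool pointing down it reaches from about 0.375 to 0.975 m from the base axis. Payload 3.8 kg.
Tool frame: the origin (TCP) lies midway between the tips of the shut fingers; the grasp point (between the pads) lies 19 mm behind it; z points along the fingers, y is the line along which they close (so a half turn about z gives the same grasp; the last joint's range is limited). The gripper opens to 85 mm and grips with 20 to 120 N. Pads are 22 mm wide; open, the fingers measure 114 mm over their backs; the gripper's body (76 mm by 85 mm) begins 54 mm behind the grasp point. The pads swing forward as they close: fully open they stand 13 mm farther back than shut.
Start: joints at [1.256, 0.264, 1.604, -0, 1.274, -0.037], TCP at [0.185, 0.649, 0.231] pointing down, gripper open.
Joint ranges: [-2.63, 2.63], [-0.94, 2.18], [0.31, 2.57], [-1.31, 4.45], [0, 2.66], [-2.55, 2.55]. Speed limits (rad/s): [2.57, 2.57, 3.14, 3.14, 3.14, 3.14].

INTERFACE

Orientations are given as a rotation vector (axis times angle).
In Python, from workcell import read_state, vision, ticket gives the robot as it stands. The module is installed in compiled form; this text tells all that it offers.
- The arm moves only by the tool jog_arm, never from a script. Its arguments are lists of equal length, an entry for each row: "turn": the turn, a rotation vector about the tool's x, y, z in rad, a list of three; "delta_pos": the shift along the tool's x, y, z in m, a list of three; "gripper": the finger opening in m, from 0 to 0.0854. In form: {"turn": [[rx, ry, rz], ...], "delta_pos": [[dx, dy, dz], ...], "gripper": [gripper, ...]}. A call has 1 to 20 rows; each row shifts and turns the commanded pose from where the row before left it, along the tool's axes as they then stand; what a row does not reach is not made up. A row lasts 1/12 s, in which the tool goes at most 41.7 mm and 7.16 degrees, less where a joint would pass 70% of its speed; a pose out of reach is approached as far as the arm can. A call with a gripper value outside its range is refused whole. The fingers move at their own pace and stop on an object; "grip_force" is the grip in N (left out, the last holds). Time passes only in rows, so rows that do not move let the fingers close. It gives the time, the measured TCP pose, the force, the opening and the grip force at its end, in the units of the state.
- read_state(): the state, without advancing time (a new reading comes with each control period).
- vision.read_camera(name): name is "scene" or "side" or "wrist"; returns the picture (400x640x3 uint8, red, green, blue); there is no depth.
- vision.calibration(name): a dict with "vfov" (degrees; the focal length in pixels is half the picture's height over the tangent of half this angle, whatever the lens; pixels are square), "cx", "cy" (the principal point, pixels), "R" (3x3) and "t" (3): a world point X has camera coordinates R X + t; the wrist camera has in their place "mount" (4x4, takes a point from camera to tool coordinates, whose origin is the TCP and whose axes are the flange's). Camera axes: x right, y down, z forward; pixel columns grow to the right and rows downward; lengths in m; the calibration is good to about 2 mm. The wrist camera is an equidistant fisheye: a pixel r from the principal point sees the ray r / f radians off the axis. A picture is of the moment at which its call begins: read the wrist's pose just before it. calibration takes no time and is no camera call.
- ticket.finish_job(): hands the job in; it is judged then, once.
The state is a dict: "time": time; "q": joint angles; "joint_vel": joint speeds; "joint_torque": joint torques, N m; "tool_pos": TCP position; "tcp_rot": TCP orientation; "wrist_force": force on the tool from outside, world axes, zero at the start; "torque": the same for the moment, N m; "width": opening from 0.0 (shut) to 1.0 (fully open); "grip_force": force on a finger pad.
Only numpy, scipy, OpenCV 4.12 (cv2) and the standard library are available. Lean on these libraries where they do the work, as an engineer would, in place of code of your own. Each camera call takes 0.05 s, during which the arm holds its last target. There are 200 camera calls.

## Working session

There is one attempt and no reset: what is moved stays moved. The work goes in short steps, Python scripts to look and compute and a tool call to move; the robot and the scene stay as the last step left them, time stands still between calls to the robot, and variables do not carry over. Pictures are saved under pics/ and viewed, at most 18 in all, crops included, and the job is handed in when it is done.

Besides the shell and the picture viewer there is one more tool, called after "Emit:" by a JSON object that holds its "op" and its "data", one argument or row to a line. jog_arm: Moves the arm, as the interface text tells. Its arguments: {"type":"object","properties":{"turn":{"type":"array","items":{"type":"array","items":{"type":"number"}}},"delta_pos":{"type":"array","items":{"type":"array","items":{"type":"number"}}},"gripper":{"type":"array","items":{"type":"number"}},"grip_force":{"type":"number"}},"required":["turn","delta_pos","gripper"]}

```bash
mkdir -p pics; python3 - <<'E'
from workcell import read_state, vision
import cv2,numpy as np
s=read_state();print({k:np.round(v,3).tolist() for k,v in s.items()})
for n in("scene","side","wrist"):
    im=vision.read_camera(n);cv2.imwrite(f"pics/{n}0.png",im[:,:,::-1])
    c=vision.calibration(n);print(n,{k:np.round(v,4).tolist() for k,v in c.items()})
E
```

```text
{'time': 0.0, 'q': [1.256, 0.265, 1.605, -0.0, 1.274, -0.037], 'joint_vel': [0.0, 0.0, 0.002, 0.001, 0.0, -0.001], 'joint_torque': [0.0, -51.514, -36.73, -0.0, 0.013, 0.0], 'tool_pos': [0.185, 0.648, 0.23], 'tcp_rot': [-0.435, -3.111, 0.003], 'wrist_force': [-0.086, -0.236, 0.008], 'torque': [-0.045, 0.026, -0.032], 'grip_force': 0.0, 'width': 1.007}
scene {'vfov': 56.8205, 'cx': 320.4604, 'cy': 190.0443, 'R': [[-0.4447, -0.8957, 0.0022], [-0.5984, 0.2954, -0.7447], [0.6664, -0.3325, -0.6674]], 't': [0.2835, 0.3345, 0.5881]}
side {'vfov': 46.01, 'cx': 319.3031, 'cy': 198.4539, 'R': [[0.9987, 0.051, -0.0026], [0.0283, -0.596, -0.8025], [-0.0425, 0.8013, -0.5967]], 't': [-0.5011, 0.0499, 0.9834]}
wrist {'vfov': 65.7065, 'cx': 317.0093, 'cy': 202.5597, 'mount': [[0.0007, -0.9635, -0.2679, 0.0685], [1.0, 0.0007, 0.0001, -0.0007], [0.0001, -0.2679, 0.9635, -0.1434], [0.0, 0.0, 0.0, 1.0]]}
```

View pics/scene0.png

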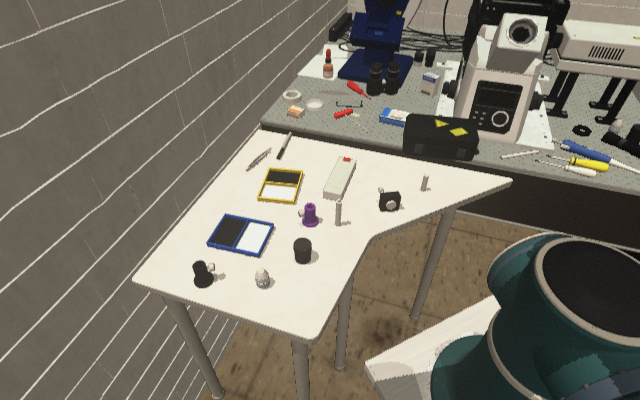

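View pics/side0.png

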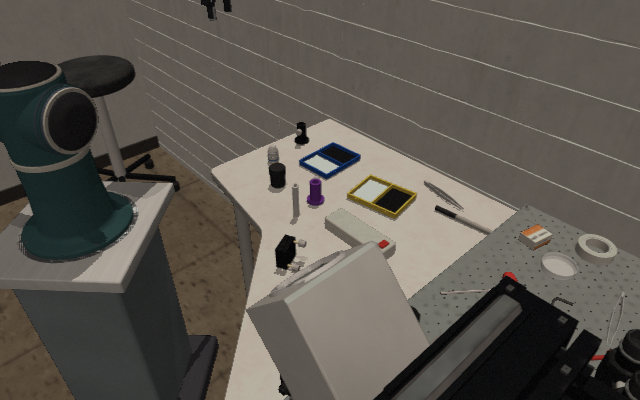

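View pics/wrist0.png

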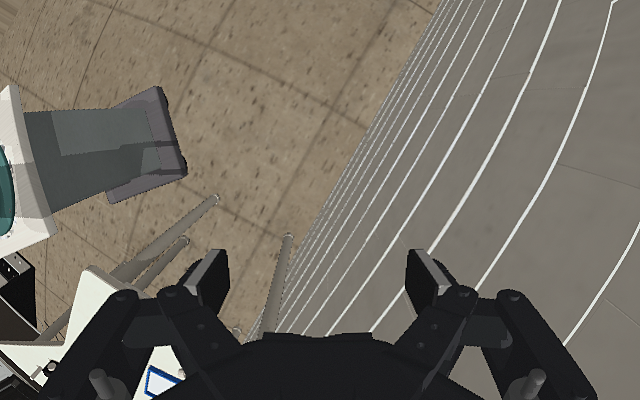

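```bash
cat > h.py <<'E'
from workcell import read_state, vision
import cv2,numpy as np
from scipy.spatial.transform import Rotation as Ro
def ray(n,u,v,s=None):
    c=vision.calibration(n);f=200/np.tan(np.radians(c["vfov"]/2));d=np.array([u-c["cx"],v-c["cy"]])
    if n=="wrist":
        r=np.hypot(*d);th=r/f;k=np.array([*(d/max(r,1e-9)*np.sin(th)),np.cos(th)])
        M=np.array(c["mount"]);T=Ro.from_rotvec(s["tcp_rot"]).as_matrix()
        return T@M[:3,3]+s["tool_pos"],T@M[:3,:3]@k
    R=np.array(c["R"]);return -R.T@c["t"],R.T@np.array([*(d/f),1])
def onz(n,u,v,z,s=None):
    o,d=ray(n,u,v,s);return o+d*(z-o[2])/d[2]
def proj(n,X,s=None):
    c=vision.calibration(n);f=200/np.tan(np.radians(c["vfov"]/2))
    if n=="wrist":
        M=np.array(c["mount"]);T=Ro.from_rotvec(s["tcp_rot"]).as_matrix()
        p=M[:3,:3].T@(T.T@(np.array(X)-s["tool_pos"])-M[:3,3])
        r=np.hypot(p[0],p[1]);th=np.arctan2(r,p[2]);return np.array([c["cx"],c["cy"]])+f*th*p[:2]/r
    p=np.array(c["R"])@X+c["t"];return np.array([c["cx"],c["cy"]])+f*p[:2]/p[2]
E
python3 - <<'E'
from h import *
P={"case":((302,250),(277,175),.024),"obj":((263,279),(273,156),.022),"holder":((203,273),(301,132),.025),"long":((339,213),(295,200),.04),"short":((424,183),None,.025),"mirror":((389,201),(286,252),.023),"purple":((310,215),(316,192),.025),"blue":((240,235),(330,160),.01),"yellow":((280,185),(381,196),.01)}
for k,(a,b,z) in P.items():
    print(k,onz("scene",*a,z).round(3),b and onz("side",*b,z).round(3))
E
```

```text
case [0.397 0.163 0.024] [0.396 0.161 0.024]
obj [0.367 0.261 0.022] [0.376 0.246 0.022]
holder [0.431 0.364 0.025] [0.435 0.365 0.025]
long [0.446 0.048 0.04 ] [0.449 0.046 0.04 ]
short [ 0.457 -0.205  0.025] None
mirror [ 0.442 -0.089  0.023] [ 0.445 -0.093  0.023]
purple [0.482 0.104 0.025] [0.49  0.097 0.025]
blue [0.509 0.266 0.01 ] [0.515 0.253 0.01 ]
yellow [0.629 0.122 0.01 ] [0.632 0.109 0.01 ]
```

Scene and side pictures agree on coarse positions: case (0.397,0.162), objective (0.37,0.254), holder (0.433,0.364), short post (0.457,-0.205), blue tray (0.51,0.26), yellow tray (0.63,0.115). The wrist picture shows mostly floor and wall, so I'll move over the desk.

Emit:
{"op": "jog_arm", "data": {
  "turn": [
    [0,0,0],
    [0,0,0],
    [0,0,0],
    [0,0,0],
    [0,0,0],
    [0,0,0],
    [0,0,0],
    [0,0,0],
    [0,0,0],
    [0,0,0],
    [0,0,0],
    [0,0,0],
    [0,0,0],
    [0,0,0],
    [0,0,0],
    [0,0,0],
    [0,0,0]
  ],
  "delta_pos": [
    [-0.031,-0.0254,-0.003],
    [-0.031,-0.0254,-0.003],
    [-0.031,-0.0254,-0.003],
    [-0.031,-0.0254,-0.003],
    [-0.031,-0.0254,-0.003],
    [-0.031,-0.0254,-0.003],
    [-0.031,-0.0254,-0.003],
    [-0.031,-0.0254,-0.003],
    [-0.031,-0.0254,-0.003],
    [-0.031,-0.0254,-0.003],
    [-0.031,-0.0254,-0.003],
    [-0.031,-0.0254,-0.003],
    [-0.031,-0.0254,-0.003],
    [-0.031,-0.0254,-0.003],
    [-0.031,-0.0254,-0.003],
    [-0.031,-0.0254,-0.003],
    [0,0,0]
  ],
  "gripper": [0.085,0.085,0.085,0.085,0.085,0.085,0.085,0.085,0.085,0.085,0.085,0.085,0.085,0.085,0.085,0.085,0.085]
}}

```text
time: 1.57
tool_pos: [0.5542, 0.1165, 0.2796]
tcp_rot: [0.443, 3.107, -0.004]
wrist_force: [1.3, 0.7, -0.2]
width: 0.996
grip_force: 0.0
```

```bash
python3 - <<'E'
from h import *
import json
s=read_state();print(s["time"],s["tool_pos"],s["tcp_rot"],np.round(s["q"],2))
im=vision.read_camera("wrist");cv2.imwrite("pics/w1.png",im[:,:,::-1])
json.dump({k:np.array(s[k]).tolist() for k in("tool_pos","tcp_rot")},open("w1.json","w"))
E
```

```text
1.5667 [0.55415016 0.11645001 0.27962038] [ 0.44328388  3.10695237 -0.00432999] [ 0.17  0.03  1.78 -0.    1.33 -1.12]
```

View pics/w1.png

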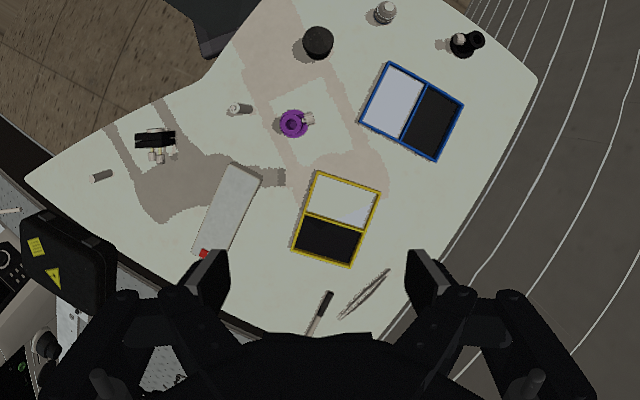

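```bash
python3 - <<'E'
from h import *
import json
s=json.load(open("w1.json"));im=cv2.imread("pics/w1.png");hsv=cv2.cvtColor(im,cv2.COLOR_BGR2HSV)
for n,lo,hi in(("blue",(105,150,50),(125,255,255)),("yellow",(22,150,80),(35,255,255))):
    m=cv2.inRange(hsv,lo,hi);m[240:]=m[240:]*(n=="yellow");m[275:]=0;m[:,:250]=0
    c=max(cv2.findContours(m,0,1)[0],key=cv2.contourArea)
    P=np.array([onz("wrist",u,v,.014,s)[:2] for u,v in c[:,0]],np.float32)
    print(n,cv2.minAreaRect(P*1000),np.round(cv2.boxPoints(cv2.minAreaRect(P*1000)),0).tolist())
Wb=onz("wrist",391,95,.004,s);Bb=onz("wrist",431,122,.004,s);Wy=onz("wrist",345,200,.004,s);By=onz("wrist",328,240,.004,s)
print(Wb,Bb,Wy,By)
a=cv2.resize(im[0:110,270:500],None,fx=3.4,fy=3.4,interpolation=cv2.INTER_CUBIC)
b=cv2.resize(im[90:190,80:310],None,fx=3.4,fy=3.4,interpolation=cv2.INTER_CUBIC)[:220]
cv2.imwrite("pics/w1c.png",np.vstack([a,b]))
E
```

```text
blue ((512.740966796875, 261.76898193359375), (123.53240203857422, 95.66878509521484), 48.56101989746094) [[436.0, 247.0], [508.0, 184.0], [589.0, 276.0], [518.0, 340.0]]
yellow ((632.1236572265625, 117.49015808105469), (95.3485107421875, 124.44730377197266), 55.39760208129883) [[554.0, 114.0], [656.0, 43.0], [710.0, 121.0], [608.0, 192.0]]
[0.48355575 0.23983853 0.004     ] [0.53290488 0.28711353 0.004     ] [0.60822453 0.14033912 0.004     ] [0.65996271 0.10108439 0.004     ]
```

View pics/w1c.png

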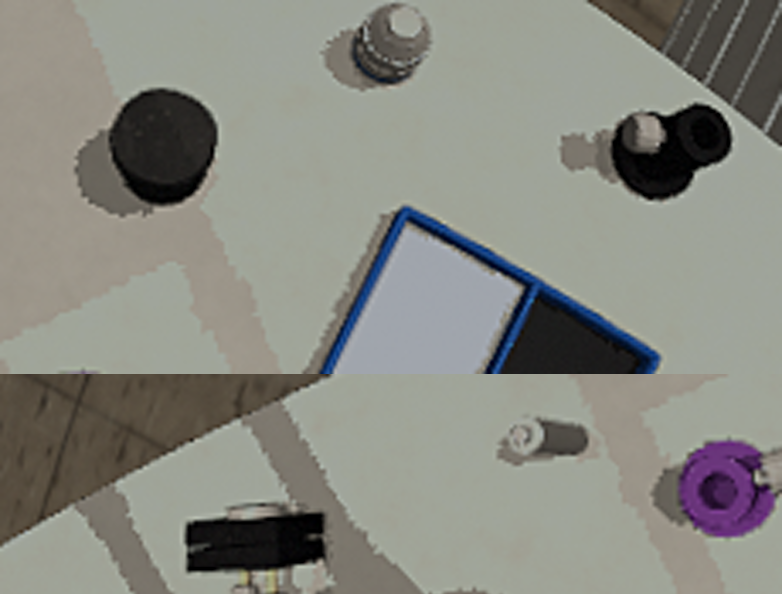

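```bash
python3 - <<'E'
from h import *
import json
s=json.load(open("w1.json"))
for n,u,v,z in(("case",318.2,39.7,.048),("obj",389.4,5.9,.044),("holder",477,39.4,.05),("screw",459.7,38.8,.038),("short",94,178,.05),("shortmid",102,175.5,.025)): print(n,onz("wrist",u,v,z,s).round(4))
h=onz("wrist",477,39.4,.05,s)
im=cv2.imread("pics/w1.png");g=cv2.cvtColor(im,cv2.COLOR_BGR2GRAY)
m=(g<60).astype(np.uint8)*255;m[100:]=0;m[:,:290]=0;m[:,350:]=0
c=max(cv2.findContours(m,0,1)[0],key=cv2.contourArea);print(cv2.fitEllipse(c),cv2.boundingRect(c))
E
```

```text
case [0.3956 0.1627 0.048 ]
obj [0.3712 0.2621 0.044 ]
holder [0.4346 0.3667 0.05  ]
screw [0.4289 0.3472 0.038 ]
short [ 0.4594 -0.2033  0.05  ]
shortmid [ 0.4595 -0.2072  0.025 ]
((317.5166931152344, 42.462337493896484), (30.132095336914062, 32.9111442565918), 4.455343723297119) (302, 26, 32, 34)
```

Emit:
{"op": "jog_arm", "data": {
  "turn": [
    [0,0,-0.1131],
    [0,0,-0.1131],
    [0,0,-0.1131],
    [0,0,-0.1131],
    [0,0,-0.1131],
    [0,0,-0.1131],
    [0,0,-0.1131],
    [0,0,-0.1131],
    [0,0,-0.1131],
    [0,0,-0.1131],
    [0,0,0]
  ],
  "delta_pos": [
    [0,0,0],
    [0,0,0],
    [0,0,0],
    [0,0,0],
    [0,0,0],
    [0,0,0],
    [0,0,0],
    [0,0,0],
    [0,0,0],
    [0,0,0],
    [0,0,0]
  ],
  "gripper": [0.085,0.085,0.085,0.085,0.085,0.085,0.085,0.085,0.085,0.085,0.085]
}}

```text
time: 2.53
tool_pos: [0.5496, 0.1235, 0.2788]
tcp_rot: [1.305, -2.857, -0.001]
wrist_force: [-0.1, 0.8, -0.1]
width: 0.998
grip_force: 0.0
```

```bash
cat >> h.py <<'E'
def go(x,y,z,yaw=None):
    s=read_state();R=Ro.from_rotvec(s["tcp_rot"]).as_matrix()
    cur=np.degrees(np.arctan2(R[1,0],R[0,0]));d=R.T@(np.array([x,y,z])-s["tool_pos"])
    print("t",round(s["time"],2),"yaw",cur.round(2)%360,"tilt",np.degrees(np.arccos(-R[2,2])).round(2),"delta",d.round(4),"n",np.linalg.norm(d)/.041,"q",np.round(s["q"],2))
    if yaw is not None: print("rz",np.radians((cur-yaw+180)%360-180).round(4))
E
python3 - <<'E'
from h import *
go(.396,.162,.12,228.6)
E
```

```text
t 2.53 yaw 229.12 tilt 0.07 delta [0.0714 0.1412 0.159 ] n 5.470852383099208 q [ 0.18  0.03  1.79  0.    1.33 -2.25]
rz 0.0091
```

Emit:
{"op": "jog_arm", "data": {
  "turn": [
    [0,0,0.009],
    [0,0,0],
    [0,0,0],
    [0,0,0],
    [0,0,0],
    [0,0,0],
    [0,0,0],
    [0,0,0]
  ],
  "delta_pos": [
    [0.0119,0.0236,0.0265],
    [0.0119,0.0236,0.0265],
    [0.0119,0.0236,0.0265],
    [0.0119,0.0236,0.0265],
    [0.0119,0.0236,0.0265],
    [0.0119,0.0236,0.0265],
    [0,0,0],
    [0,0,0]
  ],
  "gripper": [0.085,0.085,0.085,0.085,0.085,0.085,0.085,0.085]
}}

```text
time: 3.2
tool_pos: [0.3928, 0.1625, 0.1173]
tcp_rot: [1.284, -2.86, -0.001]
wrist_force: [1.1, -0.5, 0.8]
width: 0.996
grip_force: 0.0
```

```bash
python3 - <<'E'
from h import *
import json
go(.396,.162,.016,228.6)
s=read_state()
im=vision.read_camera("wrist");cv2.imwrite("pics/w2.png",im[:,:,::-1])
json.dump({k:np.array(s[k]).tolist() for k in("tool_pos","tcp_rot")},open("w2.json","w"))
print(proj("wrist",[.396,.162,.048],s),proj("wrist",[.372,.26,.044],s))
E
```

```text
t 3.2 yaw 228.34 tilt 0.38 delta [-0.0023 -0.0031  0.1013] n 2.4720946203394294 q [ 0.33 -0.11  2.23  0.    1.03 -2.08]
rz -0.0045
[312.39016986 218.20316555] [412.97731134 281.4454678 ]
```

View pics/w2.png

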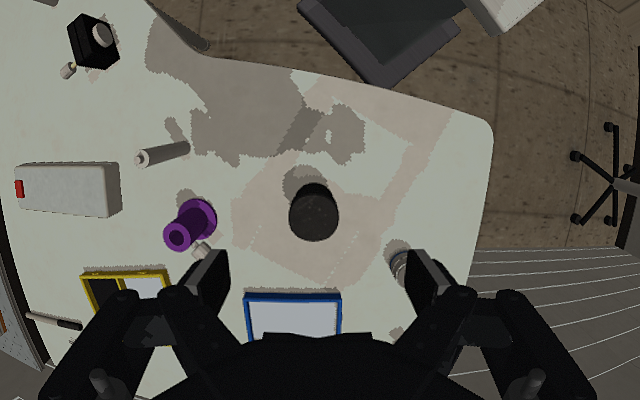

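Emit:
{"op": "jog_arm", "data": {
  "turn": [
    [0,0,0],
    [0,0,0],
    [0,0,0],
    [0,0,0],
    [0,0,0],
    [0,0,0],
    [0,0,0],
    [0,0,0],
    [0,0,0],
    [0,0,0]
  ],
  "delta_pos": [
    [-0.0023,-0.003,0.02],
    [0,0,0.032],
    [0,0,0.032],
    [0,0,0.017],
    [0,0,0],
    [0,0,0],
    [0,0,0],
    [0,0,0],
    [0,0,0],
    [0,0,0]
  ],
  "gripper": [0.085,0.085,0.085,0.085,0.085,0.025,0.025,0.025,0.025,0.025],
  "grip_force": 30
}}

```text
time: 4.08
tool_pos: [0.4032, 0.1632, 0.0214]
tcp_rot: [-1.285, 2.862, -0.001]
wrist_force: [-0.7, -0.8, 5.3]
width: 0.439
grip_force: 29.5
```

```bash
python3 - <<'E'
from h import *
go(.493,.239,.09,228.6)
s=read_state();print(s["tool_pos"],s["width"]*.0854,s["grip_force"])
E
```

```text
t 4.08 yaw 228.36 tilt 0.24 delta [-0.1166 -0.0169 -0.0681] n 3.3196817211856557 q [ 0.33  0.05  2.29 -0.    0.8  -2.09]
rz -0.0042
[0.40317007 0.16317441 0.02139851] 0.03751640169454463 29.466147422790527
```

Emit:
{"op": "jog_arm", "data": {
  "turn": [
    [0,0,0],
    [0,0,0],
    [0,0,0],
    [0,0,0],
    [0,0,0],
    [0,0,0],
    [0,0,0],
    [0,0,0]
  ],
  "delta_pos": [
    [0,0,-0.02],
    [0,0,-0.025],
    [0,0,-0.02],
    [-0.029,-0.0045,0],
    [-0.029,-0.0045,0],
    [-0.029,-0.0045,0],
    [-0.029,-0.0045,0],
    [0,0,0]
  ],
  "gripper": [0.025,0.025,0.025,0.025,0.025,0.025,0.025,0.025]
}}

```text
time: 4.75
tool_pos: [0.4972, 0.2408, 0.0867]
tcp_rot: [-1.284, 2.858, 0.001]
wrist_force: [0.4, -0.3, 0.0]
width: 0.435
grip_force: 30.2
```

```bash
python3 - <<'E'
from h import *
go(.497,.2436,.026,228.6)
s=read_state();print(s["tool_pos"],s["grip_force"],s["joint_vel"])
im=vision.read_camera("wrist");cv2.imwrite("pics/w3.png",im[:,:,::-1])
z=s["tool_pos"][2]-.0214+.048
T=Ro.from_rotvec(s["tcp_rot"]).as_matrix()
for o in(0,.006): print(o,proj("wrist",[*(np.array(s["tool_pos"])+T@[o,0,0])[:2],z],s))
E
```

```text
t 4.75 yaw 228.4 tilt 0.48 delta [-0.0015  0.0022  0.0607] n 1.4822509469446954 q [ 0.41  0.16  2.01  0.    0.96 -2.01]
rz -0.0035
[0.49718441 0.24081022 0.08670794] 30.234485864639282 [-0.01663821 -0.05182243  0.08207424 -0.01481295  0.05315478 -0.02157508]
0 [316.16185118 283.76877043]
0.006 [316.15466491 271.76599526]
```

View pics/w3.png

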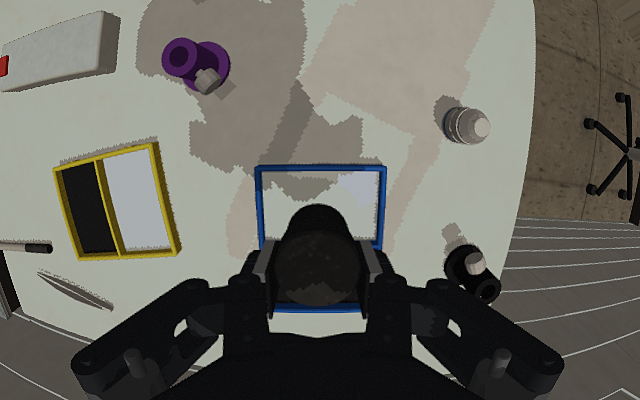

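Emit:
{"op": "jog_arm", "data": {
  "turn": [
    [0,0,0],
    [0,0,0],
    [0,0,0],
    [0,0,0],
    [0,0,0],
    [0,0,0],
    [0,0,0]
  ],
  "delta_pos": [
    [-0.0015,0.0022,0.02],
    [0,0,0.02],
    [0,0,0.01],
    [0,0,0.006],
    [0,0,0.002],
    [0,0,0],
    [0,0,0]
  ],
  "gripper": [0.025,0.025,0.025,0.025,0.025,0.025,0.025]
}}

```text
time: 5.38
tool_pos: [0.4912, 0.2397, 0.0271]
tcp_rot: [-1.286, 2.865, -0.0]
wrist_force: [-0.5, 0.5, 0.2]
width: 0.435
grip_force: 30.3
```

```bash
python3 - <<'E'
from h import *
go(.497,.2436,.0255,228.6)
s=read_state();print(s["tool_pos"],s["wrist_force"])
E
```

```text
t 5.38 yaw 228.36 tilt 0.07 delta [-0.0068 -0.0017  0.0016] n 0.17430102671222275 q [ 0.41  0.24  2.05 -0.    0.85 -2.01]
rz -0.0042
[0.49122007 0.23970115 0.02706893] [-0.52549586  0.54384012  0.23471516]
```

Emit:
{"op": "jog_arm", "data": {
  "turn": [
    [0,0,0],
    [0,0,0],
    [0,0,0],
    [0,0,0]
  ],
  "delta_pos": [
    [-0.003,-0.001,0],
    [-0.0038,-0.0007,0],
    [0,0,0],
    [0,0,0]
  ],
  "gripper": [0.025,0.025,0.025,0.025]
}}

```text
time: 5.72
tool_pos: [0.4973, 0.244, 0.0266]
tcp_rot: [-1.287, 2.865, -0.0]
wrist_force: [-0.0, -0.3, -0.1]
width: 0.439
grip_force: 30.3
```

```bash
python3 - <<'E'
from h import *
for i in range(3):
    go(.497,.2436,.0255,228.6)
    s=read_state();print(s["tool_pos"],np.round(s["joint_vel"],3))
    if i<2: vision.read_camera("wrist")
im=vision.read_camera("wrist");cv2.imwrite("pics/w4.png",im[:,:,::-1])
E
```

```text
t 5.72 yaw 228.37 tilt 0.04 delta [ 0.0005 -0.0001  0.0011] n 0.02877368956711557 q [ 0.41  0.25  2.04 -0.    0.85 -2.  ]
rz -0.004
[0.49729385 0.24402739 0.02655959] [-0.001 -0.     0.009 -0.001  0.002 -0.   ]
t 5.77 yaw 228.38 tilt 0.02 delta [ 0.0003 -0.0001  0.0009] n 0.024036756356913717 q [ 0.41  0.25  2.04 -0.    0.85 -2.  ]
rz -0.0039
[0.49707634 0.24388871 0.02643917] [-0.001 -0.001  0.002 -0.001 -0.001  0.001]
t 5.82 yaw 228.37 tilt 0.03 delta [ 0.0003 -0.0001  0.0009] n 0.0237758604689426 q [ 0.41  0.25  2.04 -0.    0.85 -2.  ]
rz -0.0039
[0.49707756 0.24387969 0.0264306 ] [ 0.002 -0.     0.001  0.001 -0.002  0.   ]
```

Emit:
{"op": "jog_arm", "data": {
  "turn": [
    [0,0,0],
    [0,0,0],
    [0,0,0],
    [0,0,0],
    [0,0,0],
    [0,0,0],
    [0,0,0],
    [0,0,0],
    [0,0,0],
    [0,0,0],
    [0,0,0]
  ],
  "delta_pos": [
    [0,0,0.0012],
    [0,0,0],
    [0,0,0],
    [0,0,0],
    [0,0,0],
    [0,0,-0.01],
    [0,0,-0.03],
    [0,0,-0.04],
    [0,0,-0.02],
    [0,0,0],
    [0,0,0]
  ],
  "gripper": [0.025,0.025,0.06,0.06,0.06,0.06,0.07,0.07,0.07,0.07,0.07]
}}

```text
time: 6.78
tool_pos: [0.4982, 0.2444, 0.1275]
tcp_rot: [-1.285, 2.862, -0.0]
wrist_force: [-0.4, -0.5, 0.2]
width: 0.82
grip_force: 0.0
```

```bash
python3 - <<'E'
from h import *
import json
go(.371,.26,.13,228.6)
vision.read_camera("wrist")
s=read_state();im=vision.read_camera("wrist");cv2.imwrite("pics/w5.png",im[:,:,::-1])
json.dump({k:np.array(s[k]).tolist() for k in("tool_pos","tcp_rot")},open("w5.json","w"))
for X in([.4929,.2393,.052],[.371,.261,.044],[.4346,.3667,.05],[.371,.261,0]): print(proj("wrist",X,s))
E
```

```text
t 6.78 yaw 228.37 tilt 0.25 delta [ 0.0728  0.1054 -0.003 ] n 3.125325541709336 q [ 0.41  0.12  1.97 -0.    1.04 -2.  ]
rz -0.004
[316.46114673 205.8307774 ]
[454.1165067 121.6306628]
[464.76857971 267.71241317]
[433.87566462 120.42656079]
```

View pics/w5.png

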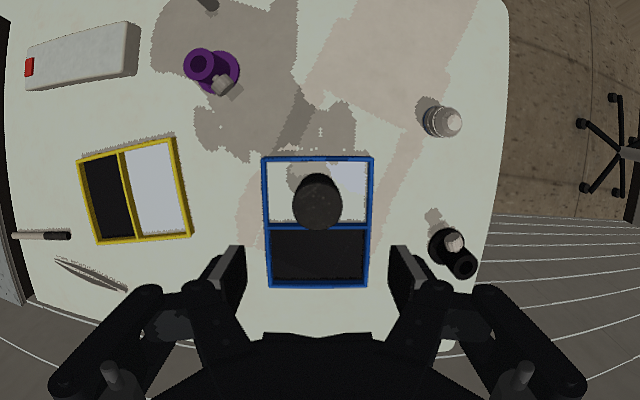

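Emit:
{"op": "jog_arm", "data": {
  "turn": [
    [0,0,0],
    [0,0,0],
    [0,0,0],
    [0,0,0],
    [0,0,0],
    [0,0,0],
    [0,0,0],
    [0,0,0],
    [0,0,0],
    [0,0,0],
    [0,0,0]
  ],
  "delta_pos": [
    [0.0182,0.0264,0],
    [0.0182,0.0264,0],
    [0.0182,0.0264,0],
    [0.0182,0.0264,0],
    [0,0,0.02],
    [0,0,0.02],
    [0,0,0.02],
    [0,0,0.015],
    [0,0,0],
    [0,0,0],
    [0,0,0]
  ],
  "gripper": [0.07,0.07,0.07,0.07,0.07,0.07,0.07,0.07,0.07,0.07,0.07]
}}

```text
time: 7.8
tool_pos: [0.3692, 0.2593, 0.0499]
tcp_rot: [1.286, -2.865, 0.0]
wrist_force: [-0.8, 0.9, 0.7]
width: 0.822
grip_force: 0.0
```

```bash
python3 - <<'E'
from h import *
s=read_state();im=vision.read_camera("wrist");cv2.imwrite("pics/w6.png",im[:,:,::-1])
go(.371,.261,.004,228.6)
for X in([.371,.261,.044],[.371,.261,0.03],[.371,.261,0.005]): print(proj("wrist",X,s))
E
```

```text
t 7.85 yaw 228.36 tilt 0.03 delta [-0.0017  0.      0.0465] n 1.1353903902377724 q [ 0.56  0.04  2.23 -0.    0.87 -1.86]
rz -0.0042
[316.0453971  256.49340058]
[316.0949038  246.02753576]
[316.16853263 230.66856912]
```

View pics/w6.png

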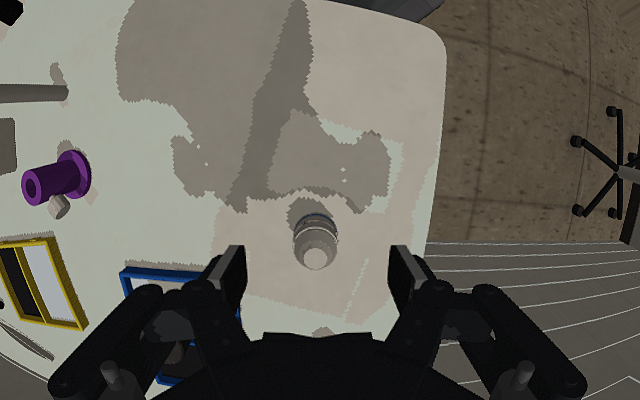

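Emit:
{"op": "jog_arm", "data": {
  "turn": [
    [0,0,0],
    [0,0,0],
    [0,0,0],
    [0,0,0],
    [0,0,0],
    [0,0,0],
    [0,0,0],
    [0,0,0]
  ],
  "delta_pos": [
    [-0.002,0,0.01],
    [0,0,0.01],
    [0,0,0.01],
    [0,0,0.01],
    [0,0,0.005],
    [0,0,0],
    [0,0,0],
    [0,0,0]
  ],
  "gripper": [0.07,0.07,0.07,0.07,0.07,0.07,0.07,0.07]
}}

```text
time: 8.52
tool_pos: [0.371, 0.2611, 0.0051]
tcp_rot: [-1.287, 2.866, 0.0]
wrist_force: [-0.2, 0.3, -0.0]
width: 0.821
grip_force: 0.0
```

```bash
python3 - <<'E'
from h import *
go(.371,.261,.004,228.6)
E
```

```text
t 8.52 yaw 228.37 tilt 0.01 delta [ 0.     -0.0001  0.0011] n 0.02801689298612453 q [ 0.56  0.12  2.25 -0.    0.77 -1.86]
rz -0.0041
```

Emit:
{"op": "jog_arm", "data": {
  "turn": [
    [0,0,0],
    [0,0,0],
    [0,0,0],
    [0,0,0],
    [0,0,0],
    [0,0,0]
  ],
  "delta_pos": [
    [0,0,0],
    [0,0,0],
    [0,0,0],
    [0,0,0],
    [0,0,0],
    [0,0,0]
  ],
  "gripper": [0.015,0.015,0.015,0.015,0.015,0.015],
  "grip_force": 40
}}

```text
time: 9.02
tool_pos: [0.3712, 0.2612, 0.0057]
tcp_rot: [-1.287, 2.865, 0.0]
wrist_force: [-1.0, -1.3, 5.3]
width: 0.309
grip_force: 39.2
```

```bash
python3 - <<'E'
from h import *
go(.371,.261,.004,228.6);s=read_state();print(s["tool_pos"],s["width"]*.0854)
E
```

```text
t 9.02 yaw 228.37 tilt 0.05 delta [0.0003 0.     0.0017] n 0.04104480627979962 q [ 0.56  0.12  2.25 -0.    0.77 -1.86]
rz -0.0041
[0.37120194 0.26120347 0.00565824] 0.026376961562525763
```

Emit:
{"op": "jog_arm", "data": {
  "turn": [
    [0,0,0],
    [0,0,0],
    [0,0,0],
    [0,0,0]
  ],
  "delta_pos": [
    [0,0,-0.02],
    [0,0,-0.04],
    [0,0,-0.04],
    [0,0,0]
  ],
  "gripper": [0.015,0.015,0.015,0.015]
}}

```text
time: 9.35
tool_pos: [0.3756, 0.2641, 0.1124]
tcp_rot: [-1.282, 2.854, 0.003]
wrist_force: [1.9, 1.1, -0.8]
width: 0.31
grip_force: 39.8
```

```bash
python3 - <<'E'
from h import *
go(.5326,.2843,.105,228.6);s=read_state();print(s["grip_force"],s["wrist_force"])
E
```

```text
t 9.35 yaw 228.37 tilt 0.76 delta [-0.1193 -0.1038  0.0093] n 3.8639272493043353 q [ 0.56 -0.05  2.18  0.    0.99 -1.86]
rz -0.0041
39.78593587875366 [ 1.8515522   1.11870156 -0.75253655]
```

Emit:
{"op": "jog_arm", "data": {
  "turn": [
    [0,0,0],
    [0,0,0],
    [0,0,0],
    [0,0,0],
    [0,0,0],
    [0,0,0],
    [0,0,0],
    [0,0,0],
    [0,0,0],
    [0,0,0],
    [0,0,0],
    [0,0,0]
  ],
  "delta_pos": [
    [-0.0207,-0.0176,0],
    [-0.0207,-0.0176,0],
    [-0.0207,-0.0176,0],
    [-0.0207,-0.0176,0],
    [-0.0207,-0.0176,0],
    [-0.0207,-0.0176,0],
    [0,0,0.015],
    [0,0,0.02],
    [0,0,0.015],
    [0,0,0],
    [0,0,0],
    [0,0,0]
  ],
  "gripper": [0.015,0.015,0.015,0.015,0.015,0.015,0.015,0.015,0.015,0.015,0.015,0.015]
}}

```text
time: 10.35
tool_pos: [0.5324, 0.2838, 0.0553]
tcp_rot: [-1.287, 2.866, 0.0]
wrist_force: [0.1, 0.4, -1.1]
width: 0.309
grip_force: 39.8
```

```bash
python3 - <<'E'
from h import *
go(.5326,.2843,.009,228.6);s=read_state();print(s["tool_pos"],s["grip_force"],s["wrist_force"])
E
```

```text
t 10.35 yaw 228.37 tilt 0.02 delta [-0.0005  0.0002  0.0463] n 1.1305223677337453 q [ 0.45  0.3   1.91  0.    0.93 -1.97]
rz -0.004
[0.53241316 0.28378708 0.0553482 ] 39.77921783924103 [ 0.08080431  0.37795236 -1.06687735]
```

Emit:
{"op": "jog_arm", "data": {
  "turn": [
    [0,0,0],
    [0,0,0],
    [0,0,0],
    [0,0,0],
    [0,0,0],
    [0,0,0],
    [0,0,0],
    [0,0,0]
  ],
  "delta_pos": [
    [0,0,0.01],
    [0,0,0.01],
    [0,0,0.01],
    [0,0,0.01],
    [0,0,0.004],
    [0,0,0.001],
    [0,0,0],
    [0,0,0]
  ],
  "gripper": [0.015,0.015,0.015,0.015,0.015,0.015,0.015,0.015]
}}

```text
time: 11.02
tool_pos: [0.5313, 0.2833, 0.0107]
tcp_rot: [1.286, -2.863, 0.0]
wrist_force: [-4.7, -2.4, 8.5]
width: 0.306
grip_force: 41.1
```

```bash
python3 - <<'E'
from h import *
go(.5326,.2843,.009,228.6);s=read_state();print(s["tool_pos"],s["grip_force"],s["wrist_force"])
E
```

```text
t 11.02 yaw 228.38 tilt 0.15 delta [-0.0017 -0.0003  0.0017] n 0.05827267694253396 q [ 0.45  0.35  1.94 -0.    0.85 -1.97]
rz -0.0039
[0.53126322 0.28328198 0.01069848] 41.06199502944946 [-4.68306994 -2.39004315  8.52348634]
```

Emit:
{"op": "jog_arm", "data": {
  "turn": [
    [0,0,0],
    [0,0,0],
    [0,0,0],
    [0,0,0],
    [0,0,0],
    [0,0,0],
    [0,0,0],
    [0,0,0],
    [0,0,0],
    [0,0,0],
    [0,0,0]
  ],
  "delta_pos": [
    [0,0,0],
    [0,0,0],
    [0,0,0],
    [0,0,0],
    [0,0,-0.01],
    [0,0,-0.02],
    [0,0,-0.03],
    [0,0,-0.04],
    [0,0,-0.02],
    [0,0,0],
    [0,0,0]
  ],
  "gripper": [0.042,0.042,0.042,0.042,0.042,0.042,0.042,0.07,0.07,0.07,0.07]
}}

```text
time: 11.93
tool_pos: [0.5338, 0.2844, 0.1329]
tcp_rot: [-1.285, 2.861, 0.0]
wrist_force: [-0.1, 0.5, 0.3]
width: 0.82
grip_force: 0.0
```

```bash
python3 - <<'E'
from h import *
import json
vision.read_camera("wrist")
go(.4335,.3655,.13)
s=read_state();im=vision.read_camera("wrist");cv2.imwrite("pics/w7.png",im[:,:,::-1])
json.dump({k:np.array(s[k]).tolist() for k in("tool_pos","tcp_rot")},open("w7.json","w"))
for X in([.4929,.2393,.052],[.5326,.2843,.048],[.4346,.3667,.05],[.4289,.3472,.038],[.4595,-.205,.05]): print(proj("wrist",X,s))
E
```

```text
t 11.98 yaw 228.37 tilt 0.07 delta [0.0046 0.1282 0.0007] n 3.129703591364015 q [ 0.45  0.21  1.86 -0.    1.07 -1.97]
[316.6342141  131.46834398]
[316.89763362 210.58107489]
[472.10986098 206.63296214]
[459.44593207 181.58060171]
[  85.50452701 -133.69223517]
```

View pics/w7.png

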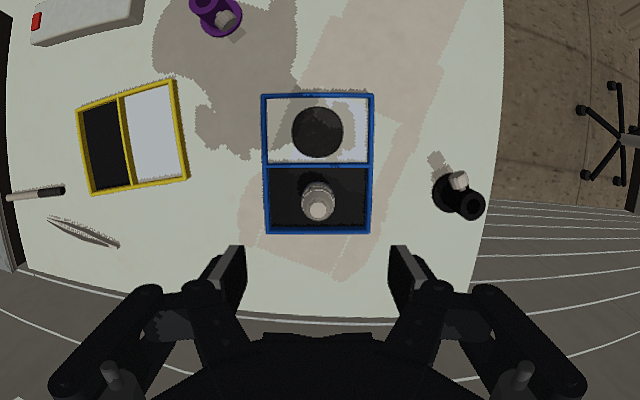

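```bash
python3 - <<'E'
from h import *
import json
s=json.load(open("w7.json"))
b=onz("wrist",472,204.5,.05,s);t=onz("wrist",459,181,.038,s);print(b,t,np.degrees(np.arctan2(*(b-t)[[1,0]])),np.linalg.norm((b-t)[:2]))
go(b[0],b[1],.13,253)
E
```

```text
[0.4336719  0.36507661 0.05      ] [0.42893937 0.34651387 0.038     ] 75.69727357923531 0.01915652400154483
t 12.03 yaw 228.37 tilt 0.09 delta [ 0.0038  0.1274 -0.0006] n 3.1094388390888033 q [ 0.45  0.21  1.86 -0.    1.07 -1.97]
rz -0.4299
```

Emit:
{"op": "jog_arm", "data": {
  "turn": [
    [0,0,0],
    [0,0,0],
    [0,0,0],
    [0,0,0],
    [0,0,-0.115],
    [0,0,-0.115],
    [0,0,-0.115],
    [0,0,-0.115],
    [0,0,0],
    [0,0,0],
    [0,0,0]
  ],
  "delta_pos": [
    [0.001,0.0319,0],
    [0.001,0.0319,0],
    [0.001,0.0319,0],
    [0.001,0.0319,0],
    [0,0,0],
    [0,0,0],
    [0,0,0.02],
    [0,0,0.02],
    [0,0,0],
    [0,0,0],
    [0,0,0]
  ],
  "gripper": [0.07,0.07,0.07,0.07,0.07,0.07,0.07,0.07,0.07,0.07,0.07]
}}

```text
time: 12.95
tool_pos: [0.4337, 0.365, 0.0894]
tcp_rot: [1.902, -2.498, 0.0]
wrist_force: [0.9, -0.1, 0.2]
width: 0.823
grip_force: 0.0
```

```bash
python3 - <<'E'
from h import *
s=read_state();im=vision.read_camera("wrist");cv2.imwrite("pics/w8.png",im[:,:,::-1])
go(.4337,.3655,.016,254.7)
for X in([.434,.3655,.05],[.434,.3655,.006],[.4289,.3468,.038]): print(proj("wrist",X,s))
E
```

```text
t 13.0 yaw 254.59 tilt 0.0 delta [0.0002 0.0007 0.0743] n 1.8126336983249542 q [ 0.66  0.19  1.97  0.    0.98 -2.22]
rz -0.002
[315.64867647 230.52441887]
[315.78750759 210.24532815]
[315.57861919 196.01203989]
```

View pics/w8.png

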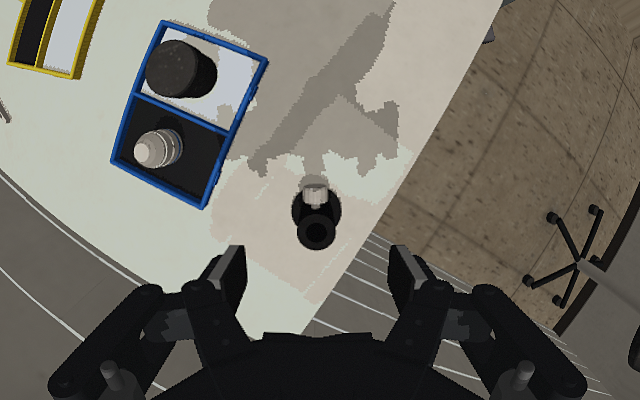

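Emit:
{"op": "jog_arm", "data": {
  "turn": [
    [0,0,0],
    [0,0,0],
    [0,0,0],
    [0,0,0],
    [0,0,0],
    [0,0,0],
    [0,0,0],
    [0,0,0],
    [0,0,0],
    [0,0,0],
    [0,0,0],
    [0,0,0]
  ],
  "delta_pos": [
    [0,0.0005,0.02],
    [0,0,0.02],
    [0,0,0.02],
    [0,0,0.01],
    [0,0,0.004],
    [0,0,0],
    [0,0,0],
    [0,0,0],
    [0,0,0],
    [0,0,0],
    [0,0,0],
    [0,0,0]
  ],
  "gripper": [0.07,0.07,0.07,0.07,0.07,0.07,0.07,0.012,0.012,0.012,0.012,0.012],
  "grip_force": 40
}}

```text
time: 14.0
tool_pos: [0.4344, 0.3661, 0.0171]
tcp_rot: [-1.905, 2.496, -0.0]
wrist_force: [0.4, -0.6, 4.9]
width: 0.275
grip_force: 39.6
```

```bash
python3 - <<'E'
from h import *
go(.4337,.3655,.016,254.7);s=read_state();print(s["tool_pos"],s["width"]*.0854,s["wrist_force"])
E
```

```text
t 14.0 yaw 254.73000000000002 tilt 0.1 delta [0.0007 0.0005 0.0011] n 0.0336264262025364 q [ 0.66  0.29  2.01 -0.    0.84 -2.22]
rz 0.0005
[0.43436895 0.36607279 0.01706075] 0.02351716630470312 [ 0.41418587 -0.64825525  4.8653425 ]
```

Emit:
{"op": "jog_arm", "data": {
  "turn": [
    [0,0,0],
    [0,0,0],
    [0,0,0],
    [0,0,0],
    [0,0,0.1125],
    [0,0,0.1125],
    [0,0,0.1125],
    [0,0,0],
    [0,0,0]
  ],
  "delta_pos": [
    [0,0,-0.02],
    [0,0,-0.03],
    [0,0,-0.03],
    [0,0,-0.03],
    [0,0,0],
    [0,0,0],
    [0,0,0],
    [0,0,0],
    [0,0,0]
  ],
  "gripper": [0.012,0.012,0.012,0.012,0.012,0.012,0.012,0.012,0.012]
}}

```text
time: 14.75
tool_pos: [0.4333, 0.3653, 0.1256]
tcp_rot: [1.464, -2.779, 0.0]
wrist_force: [-1.0, -0.1, -1.0]
width: 0.279
grip_force: 39.5
```

```bash
python3 - <<'E'
from h import *
go(.6097,.1378,.12,235.4);s=read_state();print(s["grip_force"],s["wrist_force"])
E
```

```text
t 14.75 yaw 235.57 tilt 0.05 delta [ 0.0879 -0.2741  0.0056] n 7.022610050567474 q [ 0.66  0.15  1.94  0.    1.05 -1.88]
rz 0.0029
39.49980890032748 [-0.96068209 -0.093921   -0.95381848]
```

Emit:
{"op": "jog_arm", "data": {
  "turn": [
    [0,0,0.003],
    [0,0,0],
    [0,0,0],
    [0,0,0],
    [0,0,0],
    [0,0,0],
    [0,0,0],
    [0,0,0],
    [0,0,0],
    [0,0,0],
    [0,0,0],
    [0,0,0],
    [0,0,0],
    [0,0,0]
  ],
  "delta_pos": [
    [0.0098,-0.0305,0],
    [0.0098,-0.0305,0],
    [0.0098,-0.0305,0],
    [0.0098,-0.0305,0],
    [0.0098,-0.0305,0],
    [0.0098,-0.0305,0],
    [0.0098,-0.0305,0],
    [0.0098,-0.0305,0],
    [0.0098,-0.0305,0],
    [0,0,0.02],
    [0,0,0.03],
    [0,0,0],
    [0,0,0],
    [0,0,0]
  ],
  "gripper": [0.012,0.012,0.012,0.012,0.012,0.012,0.012,0.012,0.012,0.012,0.012,0.012,0.012,0.012]
}}

```text
time: 15.92
tool_pos: [0.6087, 0.1368, 0.0763]
tcp_rot: [1.458, -2.782, -0.0]
wrist_force: [0.1, -0.8, -1.5]
width: 0.277
grip_force: 39.8
```

```bash
python3 - <<'E'
from h import *
s=read_state();im=vision.read_camera("wrist");cv2.imwrite("pics/w9.png",im[:,:,::-1])
go(.6097,.1378,.022,235.4);print(s["tool_pos"])
z=s["tool_pos"][2]-.017+.05
print(proj("wrist",[*s["tool_pos"][:2],z],s))
for X in([.6074,.1345,.004],[.6321,.1175,.014]): print(proj("wrist",X,s))
E
```

```text
t 15.97 yaw 235.31 tilt 0.09 delta [-0.0005  0.0003  0.0553] n 1.3494364640001106 q [ 0.18  0.3   1.85  0.    0.98 -2.35]
rz -0.0016
[0.60872179 0.13684825 0.07629348]
[316.11468279 290.99632575]
[316.00973443 210.61120398]
[273.28356059 214.82100929]
```

View pics/w9.png

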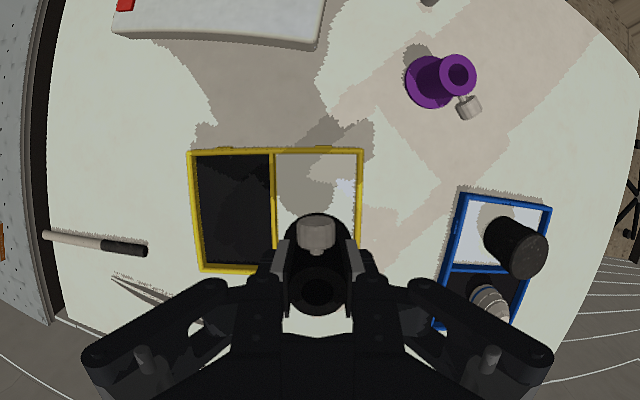

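Holder is in the jaws with its top at (316,291) as predicted, and the thumb screw lies along the compartment's length. Next I lower it.

Emit:
{"op": "jog_arm", "data": {
  "turn": [
    [0,0,0],
    [0,0,0],
    [0,0,0],
    [0,0,0],
    [0,0,0],
    [0,0,0],
    [0,0,0],
    [0,0,0]
  ],
  "delta_pos": [
    [-0.0005,0.0003,0.012],
    [0,0,0.014],
    [0,0,0.014],
    [0,0,0.01],
    [0,0,0.003],
    [0,0,0.001],
    [0,0,0],
    [0,0,0]
  ],
  "gripper": [0.012,0.012,0.012,0.012,0.012,0.012,0.012,0.012]
}}

```text
time: 16.63
tool_pos: [0.6075, 0.1371, 0.0219]
tcp_rot: [1.455, -2.781, -0.002]
wrist_force: [-4.6, -0.3, 6.1]
width: 0.279
grip_force: 40.8
```

```bash
python3 - <<'E'
from h import *
go(.6097,.1378,.021,235.4);s=read_state();print(s["tool_pos"],s["wrist_force"])
E
```

```text
t 16.63 yaw 235.23000000000002 tilt 0.2 delta [-0.0018 -0.0014  0.0009] n 0.06020581092517907 q [ 0.18  0.37  1.88  0.    0.89 -2.35]
rz -0.003
[0.6074946  0.13712208 0.02187739] [-4.63189023 -0.32627517  6.05023991]
```

Emit:
{"op": "jog_arm", "data": {
  "turn": [
    [0,0,0],
    [0,0,0],
    [0,0,0],
    [0,0,0],
    [0,0,0],
    [0,0,0],
    [0,0,0],
    [0,0,0],
    [0,0,0],
    [0,0,0],
    [0,0,0],
    [0,0,0],
    [0,0,0],
    [0,0,0]
  ],
  "delta_pos": [
    [0,0,-0.0015],
    [0,0,0],
    [0,0,0],
    [0,0,0.001],
    [0,0,0],
    [0,0,0],
    [0,0,0],
    [0,0,0],
    [0,0,-0.01],
    [0,0,-0.03],
    [0,0,-0.04],
    [0,0,-0.04],
    [0,0,0],
    [0,0,0]
  ],
  "gripper": [0.012,0.012,0.012,0.012,0.012,0.04,0.04,0.04,0.04,0.04,0.05,0.05,0.05,0.05]
}}

```text
time: 17.8
tool_pos: [0.6123, 0.1378, 0.1481]
tcp_rot: [-1.452, 2.776, -0.004]
wrist_force: [-0.6, 0.3, 0.2]
width: 0.581
grip_force: 0.0
```

```bash
python3 - <<'E'
from h import *
import json
vision.read_camera("wrist")
go(.4595,-.205,.14,55.4)
s=read_state();im=vision.read_camera("wrist");cv2.imwrite("pics/w10.png",im[:,:,::-1])
json.dump({k:np.array(s[k]).tolist() for k in("tool_pos","tcp_rot")},open("w10.json","w"))
for X in([.6097,.1378,.054],[.4595,-.205,.05],[.445,-.09,.046]): print(proj("wrist",X,s))
E
```

```text
t 17.85 yaw 235.22 tilt 0.24 delta [ 0.3673 -0.0716  0.0043] n 9.126402050400863 q [ 0.18  0.23  1.8   0.    1.1  -2.35]
rz 3.1384
[317.57823583 206.46580934]
[ 244.32790929 -154.8414099 ]
[ 323.81773709 -104.8828303 ]
```

View pics/w10.png

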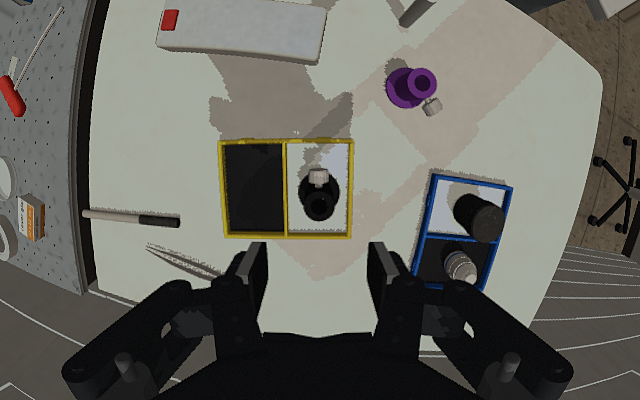

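```bash
python3 - <<'E'
from h import *
import json
s=json.load(open("w1.json"))
for u,v in((110,250),(25,215),(45,215)):print(onz("wrist",u,v,.0,s).round(3),onz("wrist",u,v,.1,s).round(3))
for u,v in((404,143),(479,150),(478,158),(404,155)): print("sc",onz("scene",u,v,0).round(3),onz("scene",u,v,.1).round(3))
E
```

```text
[ 0.584 -0.277  0.   ] [ 0.561 -0.18   0.1  ]
[ 0.456 -0.498  0.   ] [ 0.464 -0.348  0.1  ]
[ 0.476 -0.423  0.   ] [ 0.479 -0.291  0.1  ]
sc [ 0.654 -0.291  0.   ] [ 0.541 -0.191  0.1  ]
sc [ 0.526 -0.468  0.   ] [ 0.434 -0.341  0.1  ]
sc [ 0.497 -0.437  0.   ] [ 0.41  -0.314  0.1  ]
sc [ 0.604 -0.254  0.   ] [ 0.499 -0.16   0.1  ]
```

Emit:
{"op": "jog_arm", "data": {
  "turn": [
    [0,0,0.112],
    [0,0,0.112],
    [0,0,0.112],
    [0,0,0.112],
    [0,0,0.112],
    [0,0,0.112],
    [0,0,0.112],
    [0,0,0.112],
    [0,0,0.112],
    [0,0,0.112],
    [0,0,0.112],
    [0,0,0.112],
    [0,0,0.112],
    [0,0,0.112],
    [0,0,0],
    [0,0,0]
  ],
  "delta_pos": [
    [0,0,0],
    [0,0,0],
    [0,0,0],
    [0,0,0],
    [0,0,0],
    [0,0,0],
    [0,0,0],
    [0,0,0],
    [0,0,0],
    [0,0,0],
    [0,0,0],
    [0,0,0],
    [0,0,0],
    [0,0,0],
    [0,0,0],
    [0,0,0]
  ],
  "gripper": [0.05,0.05,0.05,0.05,0.05,0.05,0.05,0.05,0.05,0.05,0.05,0.05,0.05,0.05,0.05,0.05]
}}

```text
time: 19.23
tool_pos: [0.6076, 0.1369, 0.1406]
tcp_rot: [-0.929, -2.998, 0.003]
wrist_force: [-0.1, -0.4, 0.1]
width: 0.584
grip_force: 0.0
```

```bash
python3 - <<'E'
from h import *
go(.4595,-.205,.16,145.4)
E
```

```text
t 19.23 yaw 145.55 tilt 0.21 delta [-0.0713 -0.3658 -0.0187] n 9.100269547779144 q [ 0.18  0.24  1.81  0.    1.1  -0.79]
rz 0.0026
```

Emit:
{"op": "jog_arm", "data": {
  "turn": [
    [0,0,0.0026],
    [0,0,0],
    [0,0,0],
    [0,0,0],
    [0,0,0],
    [0,0,0],
    [0,0,0],
    [0,0,0],
    [0,0,0],
    [0,0,0],
    [0,0,0],
    [0,0,0.0],
    [0,0,0],
    [0,0,0],
    [0,0,0],
    [0,0,0]
  ],
  "delta_pos": [
    [-0.0065,-0.0333,-0.0017],
    [-0.0065,-0.0333,-0.0017],
    [-0.0065,-0.0333,-0.0017],
    [-0.0065,-0.0333,-0.0017],
    [-0.0065,-0.0333,-0.0017],
    [-0.0065,-0.0333,-0.0017],
    [-0.0065,-0.0333,-0.0017],
    [-0.0065,-0.0333,-0.0017],
    [-0.0065,-0.0333,-0.0017],
    [-0.0065,-0.0333,-0.0017],
    [-0.0065,-0.0333,-0.0017],
    [0,0,0.02],
    [0,0,0.03],
    [0,0,0],
    [0,0,0],
    [0,0,0]
  ],
  "gripper": [0.05,0.05,0.05,0.05,0.05,0.05,0.05,0.05,0.05,0.05,0.05,0.05,0.05,0.05,0.05,0.05]
}}

```text
time: 20.57
tool_pos: [0.4589, -0.2043, 0.1115]
tcp_rot: [-0.936, -2.998, -0.0]
wrist_force: [0.5, -0.3, 0.4]
width: 0.588
grip_force: 0.0
```

```bash
python3 - <<'E'
from h import *
s=read_state();im=vision.read_camera("wrist");cv2.imwrite("pics/w11.png",im[:,:,::-1])
go(.4595,-.205,.016,145.4)
for z in (.05,0): print(proj("wrist",[.4595,-.205,z],s))
g=cv2.resize(im[100:320,200:440,::-1],None,fx=2.5,fy=2.5);cv2.imwrite("pics/w11c.png",g)
E
```

```text
t 20.62 yaw 145.32 tilt 0.08 delta [ 0.     -0.0005  0.0964] n 2.3509257893472078 q [-0.47  0.05  2.09  0.    1.01 -1.43]
rz -0.0014
[317.83275954 219.42531482]
[317.70289906 200.70035115]
```

View pics/w11c.png

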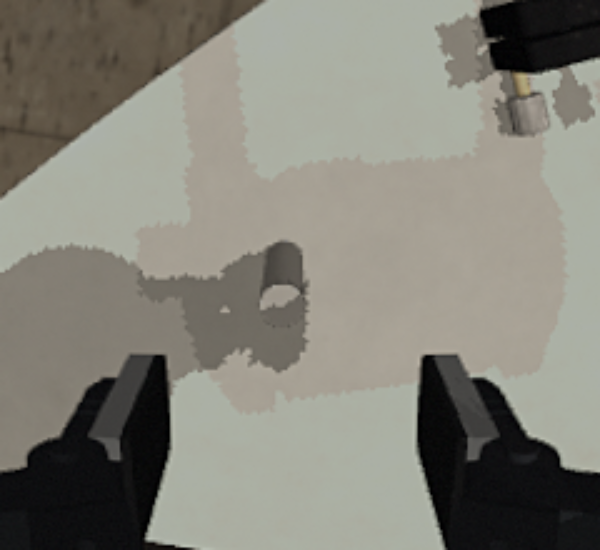

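Emit:
{"op": "jog_arm", "data": {
  "turn": [
    [0,0,0],
    [0,0,0],
    [0,0,0],
    [0,0,0],
    [0,0,0],
    [0,0,0],
    [0,0,0],
    [0,0,0],
    [0,0,0],
    [0,0,0],
    [0,0,0],
    [0,0,0],
    [0,0,0]
  ],
  "delta_pos": [
    [-0.0014,-0.004,0.02],
    [0,0,0.02],
    [0,0,0.02],
    [0,0,0.02],
    [0,0,0.01],
    [0,0,0.005],
    [0,0,0],
    [0,0,0],
    [0,0,0],
    [0,0,0],
    [0,0,0],
    [0,0,0],
    [0,0,0]
  ],
  "gripper": [0.05,0.05,0.05,0.05,0.05,0.05,0.05,0.05,0.003,0.003,0.003,0.003,0.003],
  "grip_force": 40
}}

```text
time: 21.7
tool_pos: [0.4586, -0.209, 0.0173]
tcp_rot: [0.938, 2.996, -0.0]
wrist_force: [-0.4, -0.1, 5.6]
width: 0.133
grip_force: 39.0
```

```bash
python3 - <<'E'
from h import *
s=read_state();print(s["tool_pos"],s["width"]*.0854,s["wrist_force"])
go(.6568,.1005,.13,145.4)
E
```

```text
[ 0.45855556 -0.20904684  0.01733403] 0.011395005004800939 [-0.44110747 -0.13572671  5.59663111]
t 21.7 yaw 145.23 tilt 0.1 delta [ 0.0135  0.3674 -0.1126] n 9.377207550547071 q [-0.48  0.18  2.15  0.    0.81 -1.44]
rz -0.003
```

Emit:
{"op": "jog_arm", "data": {
  "turn": [
    [0,0,0],
    [0,0,0],
    [0,0,0],
    [0,0,0],
    [0,0,0],
    [0,0,0],
    [0,0,0],
    [0,0,0],
    [0,0,0],
    [0,0,0],
    [0,0,0],
    [0,0,0],
    [0,0,0],
    [0,0,0],
    [0,0,0],
    [0,0,0],
    [0,0,0],
    [0,0,0],
    [0,0,0]
  ],
  "delta_pos": [
    [0,0,-0.02],
    [0,0,-0.03],
    [0,0,-0.03],
    [0,0,-0.032],
    [0.0012,0.0334,0],
    [0.0012,0.0334,0],
    [0.0012,0.0334,0],
    [0.0012,0.0334,0],
    [0.0012,0.0334,0],
    [0.0012,0.0334,0],
    [0.0012,0.0334,0],
    [0.0012,0.0334,0],
    [0.0012,0.0334,0],
    [0.0012,0.0334,0],
    [0.0012,0.0334,0],
    [0,0,0],
    [0,0,0],
    [0,0,0],
    [0,0,0]
  ],
  "gripper": [0.003,0.003,0.003,0.003,0.003,0.003,0.003,0.003,0.003,0.003,0.003,0.003,0.003,0.003,0.003,0.003,0.003,0.003,0.003]
}}

```text
time: 23.28
tool_pos: [0.6554, 0.0997, 0.1276]
tcp_rot: [-0.939, -2.996, 0.002]
wrist_force: [-1.1, -0.1, -1.2]
width: 0.135
grip_force: 39.3
```

```bash
python3 - <<'E'
from h import *
s=read_state();im=vision.read_camera("wrist");cv2.imwrite("pics/w12.png",im[:,:,::-1])
go(.6568,.1005,.022,145.4);print(s["grip_force"])
for X in([*s["tool_pos"][:2],s["tool_pos"][2]+.033],[*s["tool_pos"][:2],s["tool_pos"][2]-.017],[.6568,.1005,.004],[.6097,.1378,.054]): print(proj("wrist",X,s))
E
```

```text
t 23.33 yaw 145.17 tilt 0.07 delta [-0.0006  0.0016  0.1059] n 2.582433941322769 q [ 0.11  0.32  1.73 -0.    1.09 -0.85]
rz -0.0041
39.26358103752136
[318.85893924 289.94807507]
[318.51675633 243.16546436]
[319.74925258 196.98579226]
[325.83305797 131.54061625]
```

View pics/w12.png

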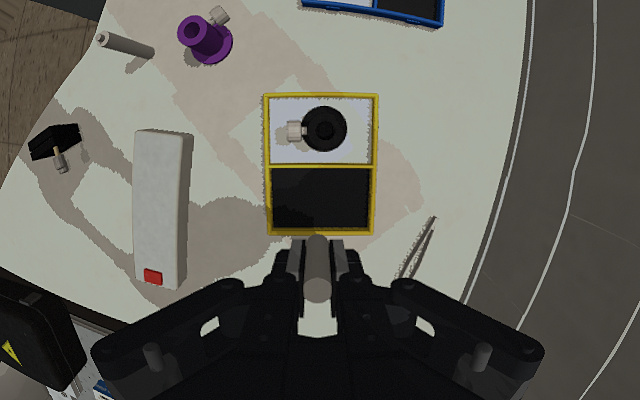

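The post is held upright at (318,290), the black compartment is centred at (320,198) and the holder stands well. Lowering the post.

Emit:
{"op": "jog_arm", "data": {
  "turn": [
    [0,0,0],
    [0,0,0],
    [0,0,0],
    [0,0,0],
    [0,0,0],
    [0,0,0],
    [0,0,0],
    [0,0,0],
    [0,0,0],
    [0,0,0]
  ],
  "delta_pos": [
    [-0.0003,0.0008,0.02],
    [-0.0003,0.0008,0.025],
    [0,0,0.025],
    [0,0,0.02],
    [0,0,0.01],
    [0,0,0],
    [0,0,0],
    [0,0,0.003],
    [0,0,0],
    [0,0,0]
  ],
  "gripper": [0.003,0.003,0.003,0.003,0.003,0.003,0.003,0.003,0.003,0.003]
}}

```text
time: 24.17
tool_pos: [0.6589, 0.1018, 0.0268]
tcp_rot: [0.938, 2.996, 0.002]
wrist_force: [-0.1, 0.7, -1.1]
width: 0.138
grip_force: 39.3
```

```bash
python3 - <<'E'
from h import *
go(.6568,.1005,.0213,145.4);s=read_state();print(s["tool_pos"],s["wrist_force"])
E
```

```text
t 24.17 yaw 145.22 tilt 0.14 delta [ 0.0011 -0.0023  0.0055] n 0.14815614739269875 q [ 0.12  0.43  1.79 -0.    0.92 -0.85]
rz -0.0031
[0.65894104 0.10175512 0.02684427] [-0.07700952  0.71738929 -1.1357747 ]
```

Emit:
{"op": "jog_arm", "data": {
  "turn": [
    [0,0,0],
    [0,0,0],
    [0,0,0],
    [0,0,0],
    [0,0,0],
    [0,0,0]
  ],
  "delta_pos": [
    [0.001,-0.0022,0],
    [0,0,0.003],
    [0,0,0.0015],
    [0,0,0.001],
    [0,0,0],
    [0,0,0]
  ],
  "gripper": [0.003,0.003,0.003,0.003,0.003,0.003]
}}

```text
time: 24.67
tool_pos: [0.6564, 0.1005, 0.0223]
tcp_rot: [0.938, 2.997, 0.0]
wrist_force: [-4.6, -1.3, 11.6]
width: 0.136
grip_force: 40.7
```

```bash
python3 - <<'E'
from h import *
go(.6568,.1005,.0213,145.4);s=read_state();print(s["tool_pos"],s["wrist_force"])
E
```

```text
t 24.67 yaw 145.24 tilt 0.06 delta [-0.0003  0.0003  0.001 ] n 0.026337076460324706 q [ 0.11  0.43  1.79 -0.    0.91 -0.85]
rz -0.0028
[0.65639046 0.10046077 0.02229837] [-4.56104965 -1.28146158 11.64708487]
```

Standing on the floor of the tray. Release and rise clear.

Emit:
{"op": "jog_arm", "data": {
  "turn": [
    [0,0,0],
    [0,0,0],
    [0,0,0],
    [0,0,0],
    [0,0,0],
    [0,0,0],
    [0,0,0],
    [0,0,0],
    [0,0,0],
    [0,0,0],
    [0,0,0],
    [0,0,0]
  ],
  "delta_pos": [
    [0,0,-0.0005],
    [0,0,0],
    [0,0,0],
    [0,0,0],
    [0,0,-0.01],
    [0,0,-0.03],
    [0,0,-0.04],
    [0,0,-0.04],
    [0,0,-0.04],
    [0,0,-0.03],
    [0,0,0],
    [0,0,0]
  ],
  "gripper": [0.003,0.04,0.04,0.04,0.04,0.04,0.04,0.04,0.04,0.04,0.04,0.04]
}}

```text
time: 25.67
tool_pos: [0.6578, 0.1007, 0.2147]
tcp_rot: [0.937, 2.992, 0.005]
wrist_force: [-0.4, 0.2, -0.1]
width: 0.467
grip_force: 0.0
```

```bash
python3 - <<'E'
from h import *
vision.read_camera("wrist");s=read_state();im=vision.read_camera("wrist");cv2.imwrite("pics/w13.png",im[:,:,::-1])
print(s["tool_pos"])
for X in([.6568,.1005,.054],[.6097,.1378,.054],[.4929,.2393,.052],[.5326,.2843,.048]): print(proj("wrist",X,s))
E
```

```text
[0.65617048 0.10053089 0.21175817]
[317.97080338 187.84221548]
[321.97037162 127.37088246]
[338.76210743 -19.62131542]
[396.49035221  -8.22461844]
```

View pics/w13.png

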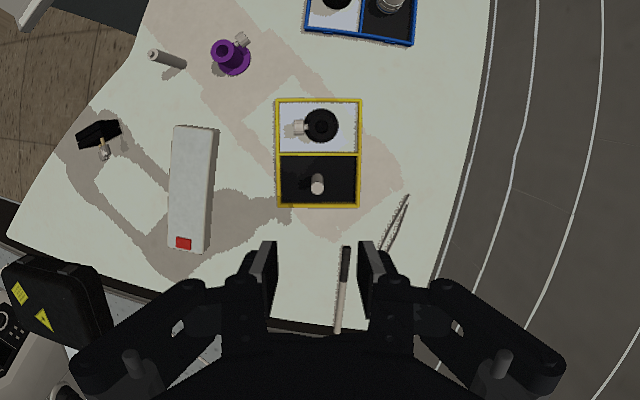

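The post stands centred with its top at (318,188), the holder's top is at (321,126), and the mirror mount and long post are where they were. Handing in.

```bash
python3 -c "
from workcell import ticket
print(ticket.finish_job())"
```

```text
the job is handed in; nothing more can be done
None
```

Both kits are made up and handed in at about 26 s of the 104 s: pictures after each placing showed all four pieces upright near the middle of their compartments, and the mirror mount and longer post were never touched.

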